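# Set a post stand's sliding arm to its ring and lock the cam lever

### The arm

A 6-joint arm with a two-finger parallel gripper is mounted at the origin on a cart in front of the work surface, level with it; the furniture and walls round the work are solid. World frame = base frame: x ahead of the robot, y to its left, z up, the work surface at z = 0. Lengths are in m, angles in degrees, forces in N, time in s.
With the tool pointing down it reaches from about 0.375 to 0.9 m from the base axis. Payload 3.1 kg.
Tool frame: the origin (TCP) lies at the very end of the fingers, on their centre line; the grasp point (between the pads) lies 19 mm behind it; z points along the fingers, y is the line along which they close (so a half turn about z gives the same grasp; the last joint's range is limited). The gripper opens to 87 mm and grips with 3 to 60 N. Pads are 19 mm wide; open, the fingers measure 117 mm over their backs; the gripper's body (75 mm by 190 mm) begins 51 mm behind the grasp point.
Start: joints at [67.007, 30.224, 82.088, -0, 67.689, -10.227], TCP at [0.138, 0.61, 0.223] pointing down, gripper open.
Joint ranges: [-176.69, 176.69], [-43.24, 126.21], [12.49, 139.97], [-82, 262], [0, 151.66], [-163.58, 163.58]. Speed limits (degrees/s): [159.86, 159.86, 180, 180, 180, 180].

### API

Orientations are given as a 3x3 rotation matrix whose columns are the frame's x, y, z axes.
In Python, from rig import bot gives the robot as it stands.
- The arm moves only by the tool move_arm, never from a script. Its argument "increments" is a list of rows, each an object with "xyz": the shift along the tool's x, y, z in mm, a list of three; "roll": the turn about the tool's z in rad; "grip": the opening in per cent of the stroke, from 0 (shut) to 100 (fully open). A call has 1 to 5 rows; each row shifts and turns the commanded pose from where the row before left it, along the tool's axes as they then stand; what a row does not reach is not made up. A row lasts 1/12 s, in which the tool goes at most 41.7 mm and 7.16 degrees, less where a joint would pass 70% of its speed; a pose out of reach is approached as far as the arm can. A call is refused whole if a number of a shift passes 41.7 or a number of a turn 0.125, either way. A call with a gripper value outside its range is refused whole. The fingers move at their own pace and stop on an object; the grip force is fixed at half the most. Time passes only in rows, so rows that do not move let the fingers close. It gives the time, the measured TCP pose, the force, the opening and the grip force at its end, in the units of the state.
- bot.read_state(): the state, without advancing time (a new reading comes with each control period).
- bot.capture(name): name is "side" or "top"; returns (picture, depth): 400x640x3 uint8, red, green, blue; 400x640 float32, m along the optical axis (not along the pixel's ray), 0 where there is no reading.
- bot.camera_model(name): a dict with "intrinsics" (3x3 intrinsics, pixels), "D" ([k1, k2, p1, p2, k3] as OpenCV has them; the pictures are not rectified), "rvec" (rotation vector, rad) and "tvec" (3), from world to camera coordinates, as OpenCV has them. Camera axes: x right, y down, z forward; pixel columns grow to the right and rows downward; lengths in m; the calibration is good to about 2 mm. A picture is of the moment at which its call begins. camera_model takes no time and is no camera call.
- bot.hand_in(): hands the job in; it is judged then, once.
Trained networks look in the newest picture that a camera, given by its name, has taken for a name from the list of things; names that differ only in an ending like _2 or _b are one class to them, and where a whole thing is asked for, a point or a joint stands for the part that bears it (a point fixed in the world has none). Each returns a list of dicts, best first, with "conf" (0 to 1); they miss things now and then, are a little off and sometimes report something else, mostly with a low value. They report only what shows in the picture. A call takes as long as a camera call.
- bot.spot_in(label, camera): "at" ([x, y, z] in m, in the coordinates of the camera as it stood for that picture, good to about 4 mm: the middle of the surface that is visible of it).
- bot.trace(label, camera): "mask" (400x640 bool, what is visible of it).
The state is a dict: "time_s": time; "joint_positions": joint angles; "qvel": joint speeds; "tau": joint torques, N m; "position": TCP position; "tcp_rot": TCP orientation; "force": force on the tool from outside, world axes, zero at the start; "moment": the same for the moment, N m; "opening": opening from 0.0 (shut) to 1.0 (fully open); "grasp_force": force on a finger pad.
Only numpy, scipy, OpenCV 4.12 (cv2) and the standard library are available. Lean on these libraries where they do the work, as an engineer would, in place of code of your own. Each camera call takes 0.05 s, during which the arm holds its last target. There are 200 camera calls.

### The job

A length of square steel tube is about to be laid level across two supports: the sliding arm of the post stand and the notched wooden rest at the right-hand edge of the bench (the two rests farther back, behind the stand, are spares). Take the stand's open cam lever, lift the arm with it to the engraved ring on the post that brings its saddle level with the floor of that rest's notch, and keep it at that ring while you swing the lever fully closed. Finish still gripping the closed lever - do not let go, the tube is laid on next - and leave the rests and the tube where they are.

Things in the scene. Friction and masses are not known exactly. Their poses are not given: they have to be found in the camera images.
- stand: Post stand fixed to the bench: grey foot plate 130 x 100 x 8 mm, upright steel post 20 mm thick and 208 mm tall, stop collar at its foot (up to 28 mm above the bench), three engraved dark rings 2 mm wide with upper edges 58, 88 and 118 mm above the bench. Origin on the post's axis at bench level, z up; +x is the saddle's side, -x the side of the lever's pin.
- support_arm: Aluminium arm sliding up and down the post (110 mm travel, 0.4 to 0.7 kg with lever); sinks to the stop collar if let go with the lever open. Head 64 x 44 mm, 44 mm tall. Origin on the post's axis at mid head, 50 mm above the bench when down; lower face 22 mm below it. Lower face at a ring's upper edge (58, 88, 118 mm): saddle floor 100, 130, 160 mm above the bench. Axes as the stand's.
- saddle (a point): Centre of the saddle's floor on the arm, 77 mm from the post's axis towards +x, 20 mm above the arm's origin (70 mm above the bench when down).
- lever_pin (a point): Axis of the lever's upright pin on the arm, 30 mm from the post's axis towards the arm's -x, at the height of the lever's middle; it rises with the arm.
- lever_grip (a point): Grip point in the middle of the cam lever's black paddle, 90 mm from the pin. The paddle is a flat bar 14 mm thick (horizontally, across the lever), 22 mm tall, reaching from 52 to 123 mm from the pin; from above, grip it across its thickness. Its local +y points along the lever away from the pin.
- cam_lever (a joint): Swing of the cam lever about its upright pin, rad: 0 = fully closed against its stop, pointing to the arm's +y; grows as the lever opens, anticlockwise seen from above; 1.5 = open, pointing to the arm's -x. Swings easily and stays where left; below about 0.6 the cam bears on the post and needs up to 8 N at the grip until its dead point near 0.1. Closed, it locks the arm at its height.
- rest_short: Short notched wooden rest, loose: foot 100 x 66 x 14 mm, upright 62 x 30 mm with a notch 30 mm wide, 14 mm deep. Floor of the notch 100 mm above the bench (whole rest 114 mm tall). Origin at the centre of its underside, z up.
- rest_middle: Middle notched wooden rest, same pattern; floor of the notch 130 mm above the bench (whole rest 144 mm tall). Origin at the centre of its underside.
- rest_tall: Tall notched wooden rest, same pattern; floor of the notch 160 mm above the bench (whole rest 174 mm tall). Origin at the centre of its underside. Of the three rests the one in use stands at the right edge of the bench (y below -0.27, x below 0.70); both spares stand farther back (x above 0.73).
- steel_tube: Square steel tube, 25 x 25 x 340 mm, lying loose near the front edge of the bench, along its own y. Origin at the centre of its underside.

How it is judged:
By the outcome, as a careful person would: the job done as asked, in the order asked, and still so for the second after the job is handed in, while the arm keeps its last pose, push and grip.
It also fails if it takes over 38 s, if anything falls off the work surface, if the arm or the gripper's body presses on something with over 40 N, if the wrist force passes 120 N, or if a joint passes its speed limit or range.

## Working session

There is one attempt and no reset: what is moved stays moved. The work goes in short steps, Python scripts to look and compute and a tool call to move; the robot and the scene stay as the last step left them, time stands still between calls to the robot, and variables do not carry over. Pictures are saved under pics/ and viewed, at most 10 in all, crops included, and the job is handed in when it is done.

Besides the shell and the picture viewer there is one more tool, called after "Request:" by a JSON object that holds its "method" and its "body". move_arm: Moves the arm, as the interface text tells. Its arguments: {"type":"object","properties":{"increments":{"type":"array"}},"required":["increments"]}

```bash
mkdir -p pics; cat > h.py <<'E'
from rig import bot
import numpy as np, cv2
def cam(n):
    m=bot.camera_model(n);R=cv2.Rodrigues(np.array(m["rvec"],float))[0];return np.array(m["intrinsics"]),np.array(m["D"],float),R,np.array(m["tvec"],float).ravel()
def c2w(n,p):
    K,D,R,t=cam(n);return R.T@(np.array(p)-t)
def px2w(n,uv,z):
    K,D,R,t=cam(n);uv=np.array(uv,float).reshape(-1,1,2)
    q=cv2.undistortPoints(uv,K,D).reshape(-1,2);z=np.array(z).ravel()
    return (np.c_[q,np.ones(len(q))]*z[:,None]-t)@R
def cloud(n,mask,dep):
    v,u=np.nonzero(mask&(dep>0));return px2w(n,np.c_[u,v],dep[v,u])
E
python3 - <<'E'
from h import *
for n in("side","top"):
    p,d=bot.capture(n);cv2.imwrite(f"pics/{n}0.png",p[:,:,::-1]);np.save(f"{n}0.npy",d)
    for l in("stand","support_arm","saddle","lever_pin","lever_grip","rest_short","rest_middle","rest_tall","steel_tube"):
        print(n,l,[(round(r["conf"],2),c2w(n,r["at"]).round(3).tolist()) for r in bot.spot_in(l,n)[:3]])
s=bot.read_state();print(s)
E
```

```text
side stand [(0.66, [0.559, -0.058, 0.052]), (0.53, [0.552, -0.055, 0.06])]
side support_arm [(0.56, [0.551, -0.056, 0.061])]
side saddle [(0.75, [0.55, -0.059, 0.057])]
side lever_pin [(0.87, [0.551, -0.06, 0.06])]
side lever_grip [(0.8, [0.473, -0.023, 0.051])]
side rest_short [(0.82, [0.764, -0.214, 0.067]), (0.31, [0.473, -0.024, 0.049])]
side rest_middle [(0.81, [0.624, -0.32, 0.063]), (0.72, [0.344, -0.275, 0.026]), (0.26, [0.549, -0.058, 0.056])]
side rest_tall [(0.84, [0.764, 0.005, 0.08]), (0.54, [0.471, -0.023, 0.053]), (0.2, [0.548, -0.058, 0.058])]
side steel_tube [(0.75, [0.345, -0.273, 0.027])]
top stand [(0.7, [0.564, -0.049, 0.057])]
top support_arm [(0.97, [0.559, -0.052, 0.075])]
top saddle [(0.73, [0.556, -0.053, 0.069])]
top lever_pin [(0.92, [0.555, -0.052, 0.069])]
top lever_grip [(0.85, [0.468, -0.022, 0.061])]
top rest_short [(0.64, [0.749, -0.193, 0.039])]
top rest_middle [(0.95, [0.618, -0.286, 0.05])]
top rest_tall [(0.73, [0.751, 0.006, 0.072]), (0.52, [0.552, -0.052, 0.066])]
top steel_tube [(0.61, [0.339, -0.219, 0.023])]
{'time_s': 1.0, 'joint_positions': array([ 6.70081850e+01,  3.02209782e+01,  8.20858244e+01, -2.35395971e-03,
        6.76869572e+01, -1.02269648e+01]), 'qvel': array([ 0.04771992,  0.08268541, -0.0167579 , -0.02563471,  0.07220687,
       -0.01153238]), 'tau': array([-1.20032523e-04, -4.40025866e+01, -1.76992428e+01,  6.34843460e-02,
        5.04017493e-02,  2.57759757e-05]), 'position': array([0.13807596, 0.60956455, 0.22258596]), 'tcp_rot': array([[-9.75288530e-01,  2.20935007e-01,  7.75296308e-05],
       [ 2.20935013e-01,  9.75288528e-01,  8.54139084e-05],
       [-5.67428371e-05,  1.00432215e-04, -9.99999993e-01]]), 'force': array([-0.39989598, -1.06288351, -0.03373254]), 'moment': array([-0.00250658, -0.02107312,  0.02874471]), 'grasp_force': 0.0, 'opening': 1.0023205248749647}
```

View pics/side0.png

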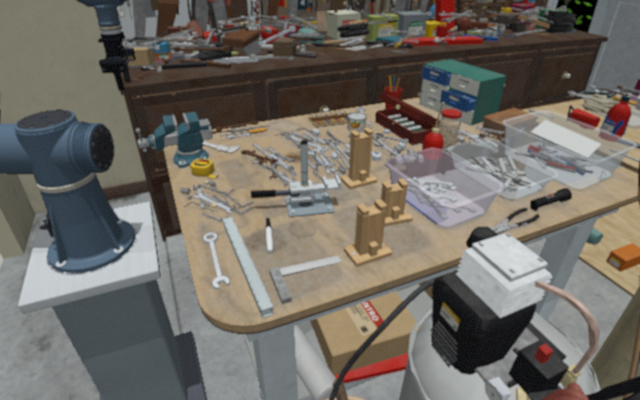

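View pics/top0.png

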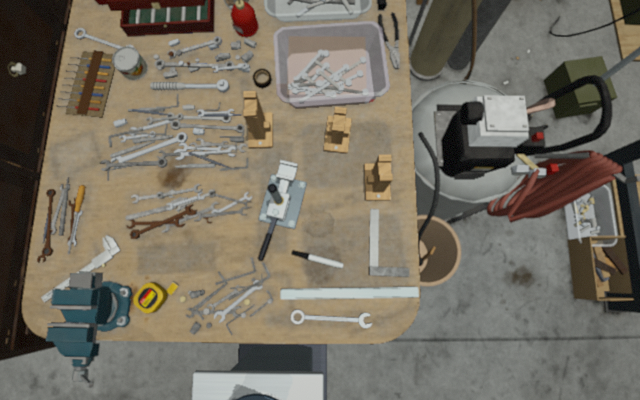

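The side view shows the stand at about (305,185), with its lever pointing left to (265,193). The rest in use is at (368,232), the spares at (360,157) and (395,200). In the top view the lever runs from (272,205) to (264,255) and the rest in use is at (378,177). Next I'll measure the rest's height, the lever line and the post from depth.

```bash
python3 - <<'E'
from h import *
for n in("side","top"):
    p,d=bot.capture(n)
    # rest region in use / post
    v,u=np.nonzero(d>0);W=px2w(n,np.c_[u,v],d[v,u])
    r=W[(W[:,0]<.70)&(W[:,0]>.5)&(W[:,1]<-.22)&(W[:,1]>-.40)&(W[:,2]>.03)&(W[:,2]<.25)]
    print(n,"rest top z",np.percentile(r[:,2],[50,90,95,98,99.5]).round(4),"ctr",np.median(r,0).round(3),len(r))
    for nm,x,y in(("spareA",.76,0),("spareB",.76,-.205)):
        r=W[(abs(W[:,0]-x)<.05)&(abs(W[:,1]-y)<.06)&(W[:,2]>.03)]
        print(nm,np.percentile(r[:,2],[95,99]).round(4))
    r=W[(abs(W[:,0]-.56)<.05)&(abs(W[:,1]+.055)<.05)&(W[:,2]>.12)&(W[:,2]<.25)]
    print("post",np.median(r,0).round(4),r[:,2].max().round(4), np.median(r[r[:,2]>.2],0).round(4),len(r))
    print("bench z",np.median(W[(abs(W[:,0]-.5)<.05)&(abs(W[:,1]+.15)<.03),2]).round(4))
    for l in("lever_grip","support_arm"):
        t=bot.trace(l,n)
        if t:
            c=cloud(n,t[0]["mask"],d);print(l,t[0]["conf"],len(c),np.percentile(c,[2,50,98],0).round(3).tolist())
            rgb=p[t[0]["mask"]&(d>0)];k=rgb.max(1)<70
            print(" dark",k.sum());c=c[k]
            if k.sum()>15:
                top=c[c[:,2]>np.percentile(c[:,2],30)];m=c.mean(0);vv=np.linalg.svd(c[:,:2]-m[:2])[2][0]
                q=(c[:,:2]-m[:2])@vv;print(" ctr",m.round(4),"med",np.median(c,0).round(4),"dir",vv.round(3),"span",np.percentile(q,[1,99]).round(3),"z",np.percentile(c[:,2],[5,50,95]).round(3))
E
```

```text
side rest top z [0.0952 0.1399 0.1434 0.1443 0.1452] ctr [ 0.625 -0.316  0.095] 1301
spareA [0.1713 0.1742]
spareB [0.1136 0.1145]
post [ 0.5635 -0.0559  0.1687] 0.2086 [ 0.5644 -0.0541  0.205 ] 239
bench z -0.0007
lever_grip 0.61 334 [[0.422, -0.055, 0.04], [0.473, -0.027, 0.052], [0.543, -0.008, 0.061]]
 dark 180
 ctr [ 0.4689 -0.0265  0.0534] med [ 0.4633 -0.024   0.0528] dir [ 0.941 -0.338] span [-0.047  0.078] z [0.047 0.053 0.061]
support_arm 0.72 364 [[0.422, -0.055, -0.002], [0.479, -0.026, 0.052], [0.545, 0.068, 0.061]]
 dark 180
 ctr [ 0.4689 -0.0265  0.0534] med [ 0.4633 -0.024   0.0528] dir [ 0.941 -0.338] span [-0.047  0.078] z [0.047 0.053 0.061]
top rest top z [0.1278 0.1432 0.1439 0.1449 0.1456] ctr [ 0.625 -0.294  0.128] 665
spareA [0.1737 0.1755]
spareB [0.1148 0.1158]
post [ 0.5601 -0.0505  0.1978] 0.2098 [ 0.5643 -0.0476  0.2062] 149
bench z -0.0007
lever_grip 0.73 1102 [[0.581, -0.33, 0.008], [0.615, -0.291, 0.054], [0.672, -0.268, 0.144]]
 dark 49
 ctr [ 0.6299 -0.2875  0.0952] med [ 0.6341 -0.2858  0.0989] dir [-0.984 -0.181] span [-0.024  0.034] z [0.051 0.099 0.125]
support_arm 0.95 1120 [[0.431, -0.085, 0.008], [0.556, -0.051, 0.068], [0.658, -0.008, 0.082]]
 dark 152
 ctr [ 0.4551 -0.0171  0.0584] med [ 0.454  -0.0173  0.0592] dir [-0.95   0.311] span [-0.05   0.035] z [0.052 0.059 0.062]
```

```bash
cat >> h.py <<'E'
def fullcloud(n):
    p,d=bot.capture(n);v,u=np.nonzero(d>0);return px2w(n,np.c_[u,v],d[v,u]),p[v,u]
E
python3 - <<'E'
from h import *
W,C=fullcloud("top")
near=np.hypot(W[:,0]-.564,W[:,1]+.05)<.16
a=W[near&(W[:,2]>.062)&(W[:,2]<.11)&(C.max(1)>80)]
r=a[:,:2]-[.564,-.049]; 
print("arm top n",len(a),"mean",a.mean(0).round(3))
rr=cv2.minAreaRect((a[:,:2]*1000).astype(np.float32));print("arm rect",rr)
far=a[np.hypot(*r.T)>.055];print("far",len(far),np.median(far,0).round(4),"yaw",np.degrees(np.arctan2(*(np.median(far[:,:2],0)-[.564,-.049])[::-1])))
f=W[near&(abs(W[:,2]-.008)<.004)&(np.hypot(W[:,0]-.564,W[:,1]+.05)<.09)&(C[:,2].astype(int)>C[:,0]-5)]
print("foot",len(f),cv2.minAreaRect((f[:,:2]*1000).astype(np.float32)))
k=near&(C.max(1)<70)&(W[:,2]>.045)&(W[:,2]<.068)&(W[:,0]<.51)
c=W[k];m=c.mean(0);vv=np.linalg.svd(c[:,:2]-m[:2])[2][0];q=(c[:,:2]-m[:2])@vv
e=cv2.minAreaRect((c[:,:2]*1000).astype(np.float32));print("paddle",len(c),m.round(4),vv.round(3),np.percentile(q,[1,99]).round(3),e,np.median(c[:,2]))
A=np.array([.138,.61]);B=np.array([.455,-.017]);L=np.linalg.norm(B-A);t=(W[:,:2]-A)@(B-A)/L;s=abs((W[:,0]-A[0])*(B-A)[1]-(W[:,1]-A[1])*(B-A)[0])/L
for lo in np.arange(.1,L,.1):
    g=W[(t>lo)&(t<lo+.1)&(s<.12)];print(round(lo,1),g[:,2].max().round(3) if len(g) else None)
E
```

```text
arm top n 796 mean [ 0.592 -0.056  0.071]
arm rect ((585.640625, -52.78349304199219), (44.497283935546875, 156.36447143554688), 76.56234741210938)
far 332 [ 0.6402 -0.0663  0.0703] yaw -12.810700776429643
foot 893 ((581.060302734375, -32.613861083984375), (136.65255737304688, 128.66604614257812), 76.99002075195312)
paddle 150 [ 0.454  -0.0166  0.0585] [-0.952  0.307] [-0.032  0.033] ((453.21844482421875, -15.627241134643555), (13.120573997497559, 67.16160583496094), 73.87435150146484) 0.059126377765155065
0.1 0.126
0.2 0.168
0.3 0.155
0.4 0.041
0.5 0.03
0.6 0.063
0.7 0.209
```

Request:
{"method": "move_arm", "body": {"increments": [{"xyz": [-22,-27,0],"roll": 0,"grip": 100},{"xyz": [-22,-27,0],"roll": 0,"grip": 100},{"xyz": [-22,-27,0],"roll": 0,"grip": 100},{"xyz": [-22,-27,0],"roll": 0,"grip": 100},{"xyz": [-22,-27,0],"roll": 0,"grip": 100}]}}

```text
time_s: 1.77
position: [0.2159, 0.4522, 0.2226]
tcp_rot: [[-0.975, 0.22, 0.0], [0.22, 0.975, 0.0], [-0.0, 0.0, -1.0]]
force: [-0.5, -0.5, 0.3]
opening: 0.999
grasp_force: 0.0
```

Request:
{"method": "move_arm", "body": {"increments": [{"xyz": [-22,-27,0],"roll": 0,"grip": 100},{"xyz": [-22,-27,0],"roll": 0,"grip": 100},{"xyz": [-22,-27,0],"roll": 0,"grip": 100},{"xyz": [-22,-27,0],"roll": 0,"grip": 100},{"xyz": [-22,-27,0],"roll": 0,"grip": 100}]}}

```text
time_s: 2.18
position: [0.2935, 0.2962, 0.2228]
tcp_rot: [[-0.975, 0.22, 0.001], [0.22, 0.975, 0.0], [-0.001, 0.001, -1.0]]
force: [0.8, 0.6, 0.1]
opening: 0.998
grasp_force: 0.0
```

Request:
{"method": "move_arm", "body": {"increments": [{"xyz": [-22,-27,0],"roll": 0,"grip": 100},{"xyz": [-22,-27,0],"roll": 0,"grip": 100},{"xyz": [-22,-27,0],"roll": 0,"grip": 100},{"xyz": [-22,-27,0],"roll": 0,"grip": 100},{"xyz": [-22,-27,0],"roll": 0,"grip": 100}]}}

```text
time_s: 2.6
position: [0.3711, 0.14, 0.2229]
tcp_rot: [[-0.975, 0.221, 0.001], [0.221, 0.975, 0.0], [-0.001, 0.0, -1.0]]
force: [0.8, -0.2, -0.9]
opening: 0.999
grasp_force: 0.0
```

Request:
{"method": "move_arm", "body": {"increments": [{"xyz": [-22,-27,0],"roll": 0,"grip": 100},{"xyz": [-22,-27,0],"roll": 0,"grip": 100},{"xyz": [-22,-27,0],"roll": 0,"grip": 100},{"xyz": [-22,-27,0],"roll": 0.08,"grip": 100},{"xyz": [0,0,0],"roll": 0,"grip": 100}]}}

```text
time_s: 3.02
position: [0.4373, 0.0115, 0.2233]
tcp_rot: [[-0.952, 0.305, 0.007], [0.305, 0.952, -0.003], [-0.007, -0.001, -1.0]]
force: [0.3, -1.0, 0.6]
opening: 0.998
grasp_force: 0.0
```

Request:
{"method": "move_arm", "body": {"increments": [{"xyz": [-11,-11,20],"roll": 0,"grip": 70},{"xyz": [-10,-10,20],"roll": 0,"grip": 70},{"xyz": [0,0,30],"roll": 0,"grip": 60},{"xyz": [0,0,20],"roll": 0,"grip": 60},{"xyz": [0,0,0],"roll": 0,"grip": 60}]}}

```text
time_s: 3.43
position: [0.4436, -0.0088, 0.1297]
tcp_rot: [[-0.954, 0.299, -0.007], [0.299, 0.954, 0.002], [0.008, -0.0, -1.0]]
force: [-1.4, 1.4, 1.2]
opening: 0.706
grasp_force: 0.0
```

Request:
{"method": "move_arm", "body": {"increments": [{"xyz": [0,0,0],"roll": 0,"grip": 60},{"xyz": [0,0,0],"roll": 0,"grip": 60}]}}

```text
time_s: 3.6
position: [0.4468, -0.0093, 0.1334]
tcp_rot: [[-0.955, 0.298, 0.001], [0.298, 0.955, -0.0], [-0.001, 0.0, -1.0]]
force: [-1.0, 0.0, -0.5]
opening: 0.627
grasp_force: 0.0
```

```bash
python3 - <<'E'
from h import *
for n in("top","side"):
    p,d=bot.capture(n);K,D,R,t=cam(n)
    c=cv2.projectPoints(np.array([[.5,-.03,.06]]),R,t,K,D)[0].ravel().astype(int)
    q=p[c[1]-50:c[1]+50,c[0]-65:c[0]+65];cv2.imwrite(f"pics/{n}1.png",cv2.resize(q[:,:,::-1],None,fx=5,fy=5,interpolation=2));print(c)
print(bot.read_state()["position"])
E
```

```text
[270 227]
[279 189]
[ 0.4471913  -0.00941895  0.13388836]
```

View pics/top1.png

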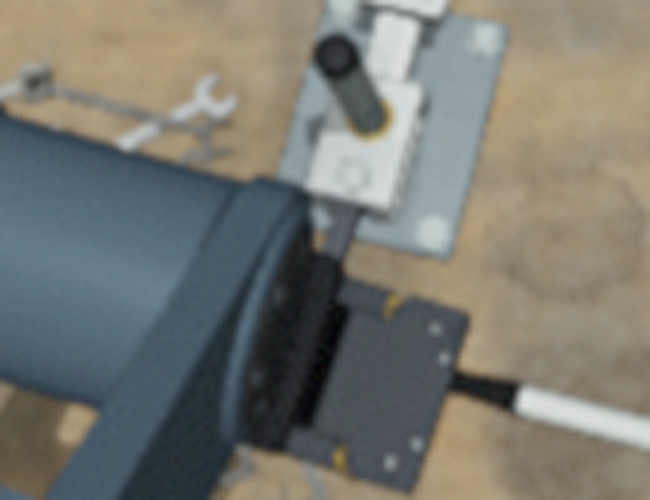

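The top view (crop) shows the gripper straddling the lever line, with the lever's root at (335,235) leading under the gripper and the post's foot at (370,120). I'll correct a few mm and go down.

Request:
{"method": "move_arm", "body": {"increments": [{"xyz": [-5,-4,20],"roll": 0,"grip": 60},{"xyz": [0,0,25],"roll": 0,"grip": 60},{"xyz": [0,0,25],"roll": 0,"grip": 60},{"xyz": [0,0,20],"roll": 0,"grip": 60},{"xyz": [0,0,13],"roll": 0,"grip": 60}]}}

```text
time_s: 4.12
position: [0.4503, -0.0148, 0.0291]
tcp_rot: [[-0.955, 0.298, 0.001], [0.298, 0.955, -0.0], [-0.001, 0.0, -1.0]]
force: [0.3, 0.7, 0.7]
opening: 0.597
grasp_force: 0.0
```

Request:
{"method": "move_arm", "body": {"increments": [{"xyz": [0,0,0],"roll": 0,"grip": 60},{"xyz": [0,0,0],"roll": 0,"grip": 60},{"xyz": [0,0,0],"roll": 0,"grip": 60}]}}

```text
time_s: 4.37
position: [0.4508, -0.0149, 0.0307]
tcp_rot: [[-0.955, 0.298, 0.002], [0.298, 0.955, -0.001], [-0.003, 0.0, -1.0]]
force: [-0.0, -0.9, 0.5]
opening: 0.6
grasp_force: 0.0
```

Closing on the paddle.

Request:
{"method": "move_arm", "body": {"increments": [{"xyz": [0,0,0],"roll": 0,"grip": 0},{"xyz": [0,0,0],"roll": 0,"grip": 0},{"xyz": [0,0,0],"roll": 0,"grip": 0},{"xyz": [0,0,0],"roll": 0,"grip": 0},{"xyz": [0,0,0],"roll": 0,"grip": 0}]}}

```text
time_s: 4.78
position: [0.4499, -0.0148, 0.0299]
tcp_rot: [[-0.955, 0.298, 0.001], [0.298, 0.955, -0.0], [-0.001, -0.0, -1.0]]
force: [-0.3, 0.3, -0.8]
opening: 0.307
grasp_force: 0.0
```

Request:
{"method": "move_arm", "body": {"increments": [{"xyz": [0,0,0],"roll": 0,"grip": 0},{"xyz": [0,0,0],"roll": 0,"grip": 0},{"xyz": [0,0,0],"roll": 0,"grip": 0},{"xyz": [0,0,0],"roll": 0,"grip": 0},{"xyz": [0,0,0],"roll": 0,"grip": 0}]}}

```text
time_s: 5.2
position: [0.4497, -0.0147, 0.0296]
tcp_rot: [[-0.955, 0.298, -0.0], [0.298, 0.955, 0.0], [0.0, 0.0, -1.0]]
force: [0.3, 0.7, 1.1]
opening: 0.158
grasp_force: 30.0
```

Gripped (13.7 mm, 30 N). Lifting 60 mm to the middle ring.

Request:
{"method": "move_arm", "body": {"increments": [{"xyz": [0,0,-8],"roll": 0,"grip": 0},{"xyz": [0,0,-14],"roll": 0,"grip": 0},{"xyz": [0,0,-16],"roll": 0,"grip": 0},{"xyz": [0,0,-14],"roll": 0,"grip": 0},{"xyz": [0,0,-8],"roll": 0,"grip": 0}]}}

```text
time_s: 5.62
position: [0.4497, -0.0146, 0.0906]
tcp_rot: [[-0.955, 0.298, 0.0], [0.298, 0.955, -0.0], [-0.0, 0.0, -1.0]]
force: [1.6, 1.8, -6.1]
opening: 0.156
grasp_force: 30.0
```

Request:
{"method": "move_arm", "body": {"increments": [{"xyz": [0,0,0],"roll": 0,"grip": 0},{"xyz": [0,0,0],"roll": 0,"grip": 0},{"xyz": [0,0,0],"roll": 0,"grip": 0},{"xyz": [0,0,0],"roll": 0,"grip": 0},{"xyz": [0,0,0],"roll": 0,"grip": 0}]}}

```text
time_s: 6.03
position: [0.4497, -0.0147, 0.089]
tcp_rot: [[-0.954, 0.298, -0.001], [0.298, 0.954, 0.0], [0.001, 0.0, -1.0]]
force: [2.5, 2.0, -5.1]
opening: 0.155
grasp_force: 30.0
```

```bash
cat > look.py <<'E'
from h import *
import sys
tag=sys.argv[1]
for n in("top","side"):
    W,C=fullcloud(n)
    r=W[:,:2]-[.564,-.0477];x=r@[.973,-.232];y=r@[.232,.973]
    for nm,a,b in(("saddle",.066,.088),("head",.012,.030)):
        g=W[(x>a)&(x<b)&(abs(y)<.010 if nm=="saddle" else abs(y)<.02)&(W[:,2]>.06)&(W[:,2]<.19)]
        if len(g):print(n,nm,len(g),np.percentile(g[:,2],[5,25,50,75,95]).round(4))
    for nm,(u,v) in(("restnotch",(0,0)),):
        pass
p,d=bot.capture("side");K,D,R,t=cam("side")
c=cv2.projectPoints(np.array([[.564,-.05,.10]]),R,t,K,D)[0].ravel().astype(int);print(c)
q=p[c[1]-45:c[1]+45,c[0]-60:c[0]+60];cv2.imwrite(f"pics/side_{tag}.png",cv2.resize(q[:,:,::-1],None,fx=6,fy=6,interpolation=2))
s=bot.read_state();print(s["position"],s["force"],s["moment"],s["time_s"])
E
python3 look.py lift
```

```text
top saddle 76 [0.1259 0.1275 0.1282 0.1291 0.1304]
top head 64 [0.1211 0.1235 0.1287 0.1307 0.132 ]
side saddle 27 [0.1273 0.1282 0.1285 0.1292 0.1307]
side head 66 [0.0956 0.1068 0.1224 0.1297 0.1316]
[303 176]
[ 0.44966783 -0.01471925  0.08909162] [ 2.63832232  2.07730548 -6.10699435] [ 0.29431493 -0.2876854   0.09827098] 6.1833
```

View pics/side_lift.png

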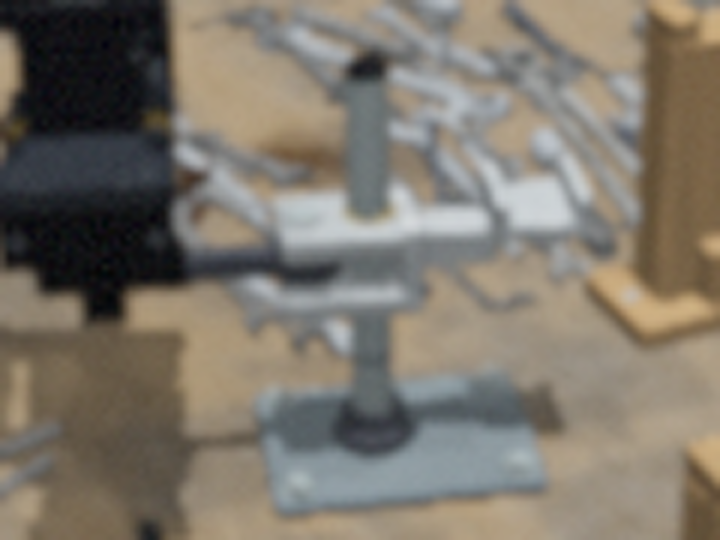

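Side view (crop): the arm is lifted, head at (350,240) and saddle at (540,200), with its lower face near the second ring. Measured saddle height is about 129 mm, so I raise 1 mm and start swinging about the pin (R = 90 mm).

Request:
{"method": "move_arm", "body": {"increments": [{"xyz": [0,0,-1],"roll": 0,"grip": 0},{"xyz": [-0.1,4.5,0],"roll": 0.05,"grip": 0},{"xyz": [-0.45,9,0],"roll": 0.1,"grip": 0},{"xyz": [-0.45,9,0],"roll": 0.1,"grip": 0},{"xyz": [-0.45,9,0],"roll": 0.1,"grip": 0}]}}

```text
time_s: 6.6
position: [0.464, 0.0136, 0.0905]
tcp_rot: [[-0.792, 0.611, -0.001], [0.611, 0.792, 0.0], [0.001, -0.0, -1.0]]
force: [1.1, 2.2, -5.8]
opening: 0.156
grasp_force: 30.0
```

Request:
{"method": "move_arm", "body": {"increments": [{"xyz": [-0.45,9,0],"roll": 0.1,"grip": 0},{"xyz": [-0.45,9,0],"roll": 0.1,"grip": 0},{"xyz": [-0.45,9,0],"roll": 0.1,"grip": 0},{"xyz": [-0.1,4.5,0],"roll": 0.05,"grip": 0},{"xyz": [0,0,0],"roll": 0,"grip": 0}]}}

```text
time_s: 7.02
position: [0.4873, 0.0355, 0.0904]
tcp_rot: [[-0.538, 0.843, -0.001], [0.843, 0.538, 0.001], [0.001, -0.0, -1.0]]
force: [1.0, 2.5, -4.7]
opening: 0.157
grasp_force: 30.0
```

```bash
python3 look.py mid; python3 -c "
from h import *
s=bot.read_state();R=s['tcp_rot'];print(np.degrees(np.arctan2(R[1,0],R[0,0])), s['grasp_force'])"
```

```text
top saddle 77 [0.1273 0.1288 0.1299 0.1309 0.132 ]
top head 64 [0.1226 0.1251 0.1306 0.1322 0.1336]
side saddle 23 [0.1284 0.1291 0.1297 0.1305 0.1316]
side head 68 [0.0978 0.1074 0.125  0.1315 0.1335]
[303 176]
[0.48660808 0.03498382 0.09038224] [ 0.454077    5.76097694 -4.89291427] [ 0.88408656 -0.21062692  0.33161106] 7.1667
122.61553888469362 29.999221181496978
```

Height holds (saddle ≈130 mm) and the arc is on track: about 0.8 rad is left.

Request:
{"method": "move_arm", "body": {"increments": [{"xyz": [-0.15,5.4,0],"roll": 0.06,"grip": 0},{"xyz": [-0.3,7.2,0],"roll": 0.08,"grip": 0},{"xyz": [-0.3,7.2,0],"roll": 0.08,"grip": 0},{"xyz": [-0.3,7.2,0],"roll": 0.08,"grip": 0},{"xyz": [-0.3,7.2,0],"roll": 0.08,"grip": 0}]}}

```text
time_s: 7.58
position: [0.5177, 0.0483, 0.0903]
tcp_rot: [[-0.184, 0.983, -0.003], [0.983, 0.184, 0.002], [0.003, -0.002, -1.0]]
force: [0.8, 8.4, -5.3]
opening: 0.155
grasp_force: 30.0
```

Request:
{"method": "move_arm", "body": {"increments": [{"xyz": [-0.3,7.2,0],"roll": 0.08,"grip": 0},{"xyz": [-0.3,7.2,0],"roll": 0.08,"grip": 0},{"xyz": [-0.15,5.4,0],"roll": 0.06,"grip": 0},{"xyz": [-0.15,5.4,0],"roll": 0.06,"grip": 0},{"xyz": [0,0,0],"roll": 0,"grip": 0}]}}

```text
time_s: 8.0
position: [0.545, 0.05, 0.0903]
tcp_rot: [[0.094, 0.996, 0.002], [0.996, -0.094, 0.003], [0.003, 0.001, -1.0]]
force: [4.6, 10.2, -7.6]
opening: 0.156
grasp_force: 30.0
```

Request:
{"method": "move_arm", "body": {"increments": [{"xyz": [0.7,5.4,0],"roll": 0.06,"grip": 0},{"xyz": [0.5,5.4,0],"roll": 0.06,"grip": 0},{"xyz": [0,3,0],"roll": 0.03,"grip": 0},{"xyz": [0,0,0],"roll": 0,"grip": 0},{"xyz": [0,0,0],"roll": 0,"grip": 0}]}}

```text
time_s: 8.42
position: [0.5585, 0.0479, 0.0903]
tcp_rot: [[0.24, 0.971, 0.002], [0.971, -0.24, 0.001], [0.002, 0.001, -1.0]]
force: [4.1, 5.7, -7.1]
opening: 0.158
grasp_force: 30.0
```

```bash
python3 look.py end; python3 -c "
from h import *
s=bot.read_state();R=s['tcp_rot'];print(np.degrees(np.arctan2(R[1,0],R[0,0])), s['grasp_force'])"
```

```text
top saddle 78 [0.127  0.1287 0.1293 0.1308 0.132 ]
top head 65 [0.1218 0.1247 0.1309 0.1318 0.1335]
side saddle 26 [0.1283 0.1294 0.1299 0.1305 0.1313]
side head 71 [0.0949 0.1084 0.1245 0.1314 0.1327]
[303 176]
[0.55841832 0.04790998 0.09026028] [ 3.93690871  5.94970176 -7.1382797 ] [ 0.81142606 -0.41474814  0.06368884] 8.5667
76.1028046768493 29.99863768927753
```

View pics/side_end.png

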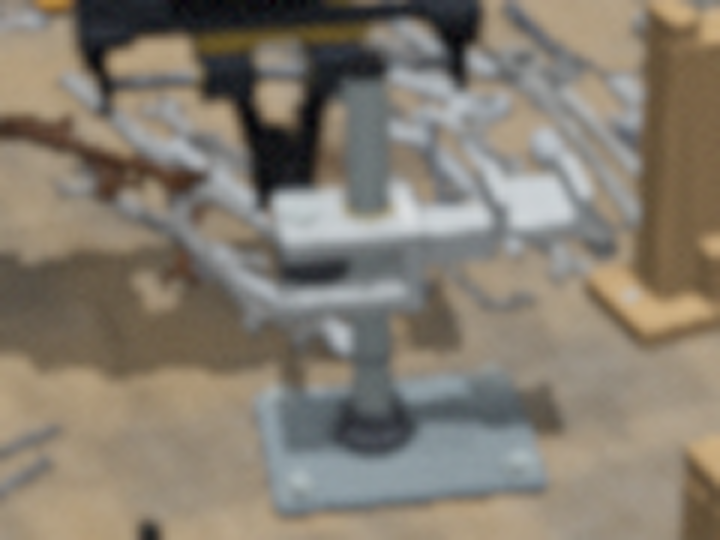

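Side view (crop): the head is still at (350,240), the lever now points away behind the head, and the saddle is at 130 mm. There's no reaction from the stop yet, so I press a little further to be sure it is fully closed.

Request:
{"method": "move_arm", "body": {"increments": [{"xyz": [0,2,0],"roll": 0.02,"grip": 0},{"xyz": [0,2,0],"roll": 0.02,"grip": 0},{"xyz": [0,0,0],"roll": 0,"grip": 0},{"xyz": [0,0,0],"roll": 0,"grip": 0}]}}

```text
time_s: 8.9
position: [0.5587, 0.0478, 0.0901]
tcp_rot: [[0.277, 0.961, -0.006], [0.961, -0.277, 0.002], [0.001, -0.006, -1.0]]
force: [-1.5, 8.0, -1.8]
opening: 0.158
grasp_force: 30.0
```

Request:
{"method": "move_arm", "body": {"increments": [{"xyz": [0,2,0],"roll": 0,"grip": 0},{"xyz": [0,1,0],"roll": 0,"grip": 0},{"xyz": [0,0,0],"roll": 0,"grip": 0},{"xyz": [0,0,0],"roll": 0,"grip": 0},{"xyz": [0,0,0],"roll": 0,"grip": 0}]}}

```text
time_s: 9.32
position: [0.5588, 0.0477, 0.0899]
tcp_rot: [[0.277, 0.961, -0.011], [0.961, -0.277, 0.003], [0.0, -0.012, -1.0]]
force: [-5.9, 9.5, 1.5]
opening: 0.159
grasp_force: 30.0
```

```bash
python3 look.py fin; python3 -c "
from h import *
W,C=fullcloud('top')
r=W[:,:2]-[.5356,-.0415];x=r@[.973,-.232];y=r@[.232,.973]
k=(C.max(1)<75)&(W[:,2]>.105)&(W[:,2]<.128)&(abs(x)<.04)&(y>.02)&(y<.13)
print('lever pts',k.sum(),np.percentile(x[k],[5,50,95]) if k.any() else '',np.median(y[k]) if k.any() else '')"
```

```text
top saddle 76 [0.1273 0.1283 0.1292 0.1304 0.1314]
top head 66 [0.1222 0.125  0.1303 0.1315 0.1329]
side saddle 27 [0.1284 0.1293 0.1297 0.1303 0.1311]
side head 65 [0.0965 0.1067 0.1244 0.1314 0.1323]
[303 176]
[0.55878904 0.04775825 0.08988431] [-5.7911094   8.51404144  0.38959114] [1.28341607 0.90778442 0.57136004] 9.4667
lever pts 52 [-0.00526843  0.00066586  0.0110858 ] 0.06484273243230429
```

The lever is hard against its stop: 7 mm of extra command moved it 0.3 mm, and it lies along the arm's +y. The saddle is at 130 mm and the grip is still holding.

```bash
python3 -c "
from rig import bot
print(bot.hand_in())"
```

```text
the job is handed in; nothing more can be done
None
```

The job is handed in: the arm is at the middle (88 mm) ring with its saddle measured at about 130 mm, level with the notch floor of the rest in use (the middle one), and the lever is closed against its stop and still gripped; I did not touch the rests or the tube.

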